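# Set the length stop of the metal-cutting saw to the clamped exhaust pipe

## Task

The exhaust pipe in the saw's vice is already set at the length to be cut. Slacken the T-handled set screw on the saw's length stop, slide the stop along its rod until its plate just touches the end of the pipe without shifting the pipe, then tighten the set screw fully again and let go. Leave the other things on the bench where they are.

Things in the scene. Friction and masses are not known exactly. Their poses are not given: they have to be found in the camera images.
- screw_grip (a point): Centre of the set screw's dark T-bar, 96 mm above the bench: 68 mm long (point x), 14 mm thick (y), 24 mm high (z, up). Tight, it lies across the rod (x as pipe_end's x, within 0.1 rad); it turns with the screw. Below it: 24 mm hub from 12 mm below the point, then the stop's collar from 32 mm below. It moves with the stop, which may be slid by it.
- screw (a joint): Set screw angle, rad: 0 is fully tight, at its end stop; grows as it is loosened, counter-clockwise seen from above, to 3.0 at most. 0 to 0.1 at the start. Below about 0.5 its foot grips the rod (some 40 N hold when tight); above 0.6 the stop slides freely. Turning takes 0.1 N m loose, some 0.3 near tight; it stays where it is left.
- stop (a joint): The length stop: a steel collar 44 mm across, 50 mm long, on a level 16 mm rod (axis 36 mm above the bench), with the set screw on top and a low arm to an upright plate. Value in m along the rod, growing away from the saw and the pipe (pipe_end's +y). With the screw loose it slides against about 3 N; it cannot turn round the rod.
- stop_face (a point): Centre of the side of the stop's upright plate that looks at the pipe's end. Plate 50 mm wide, 80 mm high (top 120 mm above the bench), 12 mm thick, square to the rod. Axes as pipe_end's; the plate lies on the +y side of this point. The screw's axis is 110 mm from it to -x and 6 mm to +y. It starts 60 to 200 mm from the pipe.
- pipe_end (a point): Centre of the pipe's end, 82.5 mm above the bench. Steel tube 45 mm across, 0.70 m long, parallel to the rod. y: along the pipe, out of its end towards the stop; z up; x level, away from the rod, which is 110 mm to -x. The gap to close is the y of stop_face in this frame. The pipe is only nipped in the vice: pushed with over about 18 N it slips.
- saw: The saw, fixed to the bench: cast base 400 x 260 mm, bed 60 mm high, vice, and a raised head with a 255 mm blade and motor, 0.47 m high. Origin under the middle of the base; axes parallel to pipe_end's. The rod comes out of the base's +y side and ends 520 mm from the origin; base, vice and head stay within 150 mm of the origin on that side.
- brake_disc: Brake disc lying on the bench, 260 mm across, 48 mm high; origin under its centre. Leave it.
- impact_wrench: Cordless impact wrench standing on its battery, 211 mm high, 180 mm long; origin under its centre. Leave it.
- spanner: Steel combination spanner lying flat, 210 mm long; origin under its middle. Leave it.

How it is judged:
By the outcome, as a careful person would: the job done as asked, in the order asked, and still so for the second after the job is handed in, with the robot touching nothing.
It also fails if it takes over 48 s, if anything falls off the work surface, if the arm or the gripper's body presses on something with over 40 N, if the wrist force passes 120 N, or if a joint passes its speed limit or range.

## Robot

A 7-joint arm with a two-finger parallel gripper is mounted at the origin on the work surface. World frame = base frame: x ahead of the robot, y to its left, z up, the work surface at z = 0. Lengths are in m, angles in rad, forces in N, time in s.
With the tool pointing down it reaches from about 0.4 to 0.85 m from the base axis. Payload 10.4 kg.
Tool frame: the origin (TCP) lies at the very end of the fingers, on their centre line; the grasp point (between the pads) lies 19 mm behind it; z points along the fingers, y is the line along which they close (so a half turn about z gives the same grasp; the last joint's range is limited). The gripper opens to 87 mm and grips with 3 to 60 N. Pads are 19 mm wide; open, the fingers measure 117 mm over their backs; the gripper's body (75 mm by 190 mm) begins 51 mm behind the grasp point.
Start: joints at [1.172, 0.332, -0.065, 1.46, 0.022, 1.35, -0.088], TCP at [0.229, -0.581, 0.223] pointing down, gripper open.
Joint ranges: [-2.6, 2.6], [-0.5, 2.12], [-1.47, 1.34], [0.16, 2.42], [-1.27, 4.41], [0.06, 2.06], [-2.6, 2.6]. Speed limits (rad/s): [2.22, 2.22, 2.79, 2.79, 3.14, 3.14, 3.14].

## Interface

Orientations are given as a unit quaternion [x, y, z, w].
In Python, from bench import r gives the robot as it stands.
- The arm moves only by the shell command python3 -m crank 'ROWS' [FORCE]. ROWS is JSON, a list that holds one entry, the list of rows, each a list of 5 numbers: the shift along the tool's x, y, z in mm, then the turn about the tool's z in degrees, then the opening, from -1 (shut) to 1 (fully open). A call has 1 to 20 rows; each row is the pose to reach, as a shift and turn from the pose commanded when the call began, along the tool's axes at that moment; what a row does not reach only later rows make up. A row lasts 1/10 s, in which the tool goes at most 50 mm and 8.59 degrees, less where a joint would pass 70% of its speed; a pose out of reach is approached as far as the arm can. A call with a gripper value outside its range is refused whole. The fingers move at their own pace and stop on an object; FORCE is the grip in N (left out, the last holds). Time passes only in rows, so rows that repeat a pose let the fingers close. It gives the time, the measured TCP pose, the force, the opening and the grip force at its end, in the units of the state.
- r.read_state(): the state, without advancing time (a new reading comes with each control period).
- r.camera(name): name is "scene" or "top"; returns a dict with "image" (400x640x3 uint8, red, green, blue), "vfov" (degrees; the focal length in pixels is half the picture's height over the tangent of half this angle, whatever the lens; pixels are square), "cx", "cy" (the principal point, pixels), "eye" and "attitude" of the camera in the world. Camera axes: x right, y down, z forward; pixel columns grow to the right and rows downward; lengths in m; the calibration is good to about 2 mm. A picture is of the moment at which its call begins. There is no depth.
- r.close_job(): hands the job in; it is judged then, once.
The state is a dict: "time": time; "joint_positions": joint angles; "joint_vel": joint speeds; "joint_torque": joint torques, N m; "ee_pos": TCP position; "eef_rot": TCP orientation; "ft_force": force on the tool from outside, world axes, zero at the start; "torque": the same for the moment, N m; "width": finger opening in m; "grip_force": force on a finger pad.
Only numpy, scipy, OpenCV 4.12 (cv2) and the standard library are available. Lean on these libraries where they do the work, as an engineer would, in place of code of your own. Each camera call takes 0.05 s, during which the arm holds its last target. There are 200 camera calls.

## Working session

There is one attempt and no reset: what is moved stays moved. The work goes in short steps, Python scripts to look and compute and a shell command to move; the robot and the scene stay as the last step left them, time stands still between calls to the robot, and variables do not carry over. Pictures are saved under pics/ and viewed, at most 10 in all, crops included, and the job is handed in when it is done.

```bash
mkdir -p pics; ls
python3 - <<'E'
from bench import r
import cv2
print(r.read_state())
for n in ("scene","top"):
    c=r.camera(n); cv2.imwrite(f"pics/{n}0.png",c["image"][:,:,::-1]); print({k:v for k,v in c.items() if k!="image"})
E
```

```text
pics
{'time': 0.0, 'joint_positions': array([ 1.17241141,  0.33285384, -0.06470417,  1.46097597,  0.02160719,
        1.3498861 , -0.08848999]), 'joint_vel': array([-0.00056713, -0.0023833 ,  0.00070212,  0.0007167 , -0.00074036,
       -0.00094373,  0.00058775]), 'joint_torque': array([-7.17577132e-04, -6.23244023e+01,  2.45196267e-02, -3.89888263e+01,
       -6.13538339e-02,  3.97890795e-02,  2.04927410e-04]), 'ee_pos': array([ 0.22922431, -0.58101893,  0.22174866]), 'eef_rot': array([ 9.82396352e-01,  1.86807116e-01, -1.69084234e-04, -6.93394790e-04]), 'ft_force': array([-0.15039562, -0.13552452,  0.77404334]), 'torque': array([ 0.02105958,  0.02922425, -0.05197562]), 'grip_force': 0.0, 'width': 0.0871547889348335}
{'vfov': 47.70026010980849, 'cx': 318.4589967163813, 'cy': 205.59602808804996, 'eye': array([1.16602343, 0.06881536, 1.00391869]), 'attitude': array([ 0.63635898,  0.71702543, -0.20884836, -0.1931428 ])}
{'vfov': 45.42504816692089, 'cx': 322.04075596268257, 'cy': 196.02487519426597, 'eye': array([ 3.58358570e-01, -9.45492613e-04,  1.47645196e+00]), 'attitude': array([ 0.70613755, -0.70291199,  0.05479016, -0.06544102])}
```

View pics/scene0.png

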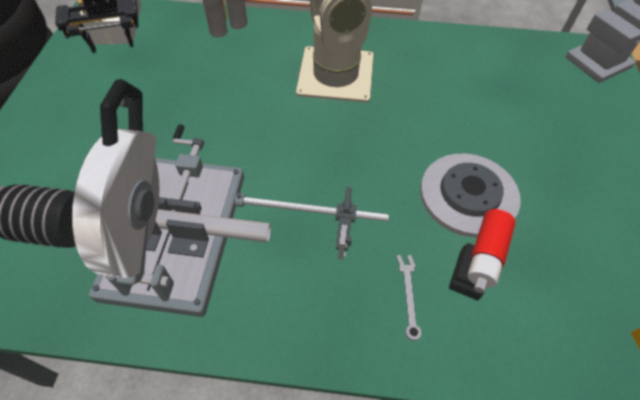

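View pics/top0.png

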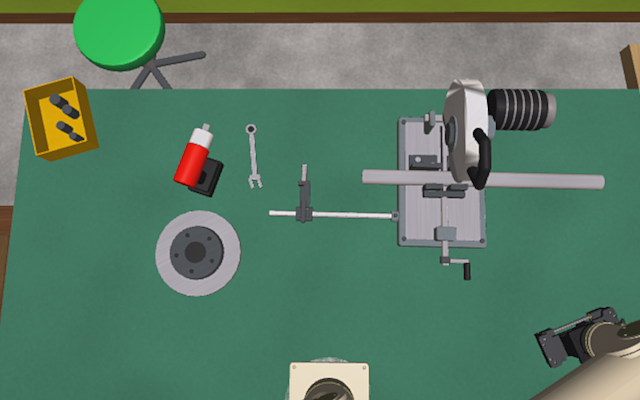

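The scene picture shows the saw at left, the rod with the stop's T-bar at (346,200), its plate at about (343,245), and the pipe end at (269,231). The top picture shows the pipe end at (363,177), the T-bar and stop at about (304,205), and the plate near (304,172).

```bash
cat > h.py <<'E'
import numpy as np, cv2
from scipy.spatial.transform import Rotation as R
from bench import r
def ray(c,u,v):
    f=c["image"].shape[0]/2/np.tan(np.radians(c["vfov"])/2)
    return R.from_quat(c["attitude"]).apply([(u-c["cx"])/f,(v-c["cy"])/f,1])
def onz(c,u,v,z):
    d=ray(c,u,v); e=c["eye"]; return e+d*(z-e[2])/d[2]
def proj(c,p):
    f=c["image"].shape[0]/2/np.tan(np.radians(c["vfov"])/2)
    q=R.from_quat(c["attitude"]).inv().apply(np.array(p)-c["eye"]); return q[:2]/q[2]*f+[c["cx"],c["cy"]]
def crop(c,name,u0,v0,w,h,s):
    cv2.imwrite(name,cv2.resize(c["image"][v0:v0+h,u0:u0+w,::-1],None,fx=s,fy=s,interpolation=cv2.INTER_CUBIC))
E
python3 - <<'E'
from h import *
t=r.camera("top"); s=r.camera("scene")
a=cv2.resize(t["image"][150:235,260:400],(770,468),interpolation=cv2.INTER_CUBIC)  # x5.5
cv2.imwrite("pics/c1.png",a[:,:,::-1])
crop(s,"pics/c2.png",255,175,145,95,5.5)
# check eyes see saw-like directions
for n,uv,z in (("pipe",(363,177),.0825),("tbar",(304,211),.108),("plate",(304,165),.12),("rodend",(270,213),.036),("rodbase",(392,216),.036)):print(n,onz(t,*uv,z))
for n,uv,z in (("pipe",(269,231),.0825),("tbar",(347,198),.108),("rodend",(387,217),.036)):print(n,onz(s,*uv,z))
E
```

```text
pipe [ 0.65582489 -0.10078261  0.0825    ]
tbar [0.54944962 0.07236273 0.108     ]
plate [0.68309561 0.07337477 0.12      ]
rodend [0.55296487 0.17976011 0.036     ]
rodbase [ 0.54521952 -0.19085524  0.036     ]
pipe [ 0.65401085 -0.09693094  0.0825    ]
tbar [0.55593863 0.07666111 0.108     ]
rodend [0.55205018 0.18197238 0.036     ]
```

View pics/c1.png

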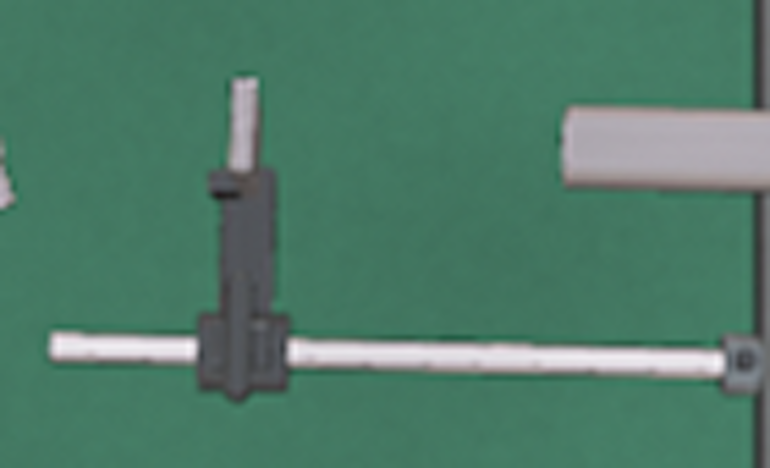

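View pics/c2.png

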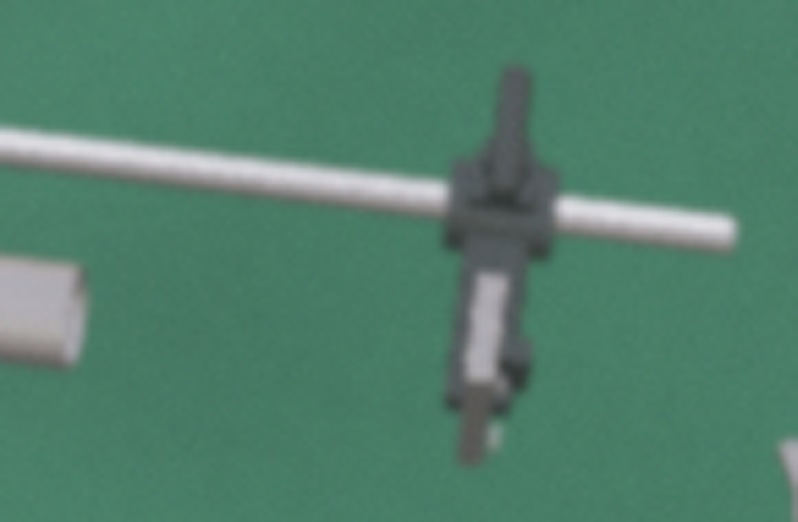

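The top crop shows the T-bar centre at about (303.4,210.6), lying across the rod. The pipe end edge is at u≈363, and the plate's right edge is at u≈307. The scene crop agrees, with the T-bar centre at about (347.5,198.6). I'm working out the moves now.

```bash
cat >> h.py <<'E'
def delta(p,ang=None):
    "tool-frame shift (mm) to world p, and turn about tool z (deg) to point tool x at world angle ang (deg)"
    s=r.read_state(); q=R.from_quat(s["eef_rot"]); d=q.inv().apply(np.array(p)-s["ee_pos"])*1000
    x=q.apply([1,0,0]); a=np.degrees(np.arctan2(x[1],x[0]))
    return d.round(1), None if ang is None else round(a-ang,1), round(a,2)
E
python3 - <<'E'
from h import *
for p in ((.229,-.581,.32),(.38,-.25,.32),(.42,.0,.32),(.552,.0755,.2)): print(delta(p,-1.2))
t=r.camera("top")
print(onz(t,362.7,177,.06),onz(t,364.4,177,.105),onz(t,307,173,.12), onz(t,303.4,210.6,.108))
E
```

```text
(array([ -0.2,  -0.3, -97.9]), np.float64(22.7), np.float64(21.53))
(array([ 261.7, -252.8,  -97.7]), np.float64(22.7), np.float64(21.53))
(array([ 390.7, -470.7,  -97.5]), np.float64(22.7), np.float64(21.53))
(array([ 541.2, -492.4,   22.5]), np.float64(22.7), np.float64(21.53))
[ 0.66062388 -0.10148763  0.06      ] [ 0.65103453 -0.10326671  0.105     ] [0.65925922 0.06435842 0.12      ] [0.5506108  0.07411382 0.108     ]
```

```bash
python3 -m crank '[[[0,0,-98,0,1],[0,0,-98,0,1],[262,-253,-98,10,1],[262,-253,-98,22.7,1],[262,-253,-98,22.7,1],[262,-253,-98,22.7,1],[262,-253,-98,22.7,1],[262,-253,-98,22.7,1],[262,-253,-98,22.7,1],[262,-253,-98,22.7,1],[391,-471,-98,22.7,1],[391,-471,-98,22.7,1],[391,-471,-98,22.7,1],[391,-471,-98,22.7,1],[391,-471,-98,22.7,1],[391,-471,-98,22.7,1],[541,-492,-20,22.7,1],[541,-492,-20,22.7,1],[541,-492,22,22.7,1],[541,-492,22,22.7,1]]]' 40
```

```text
time: 2.25
ee_pos: [0.5537, 0.0749, 0.199]
eef_rot: [1.0, -0.011, 0.0, -0.0]
ft_force: [0.7, -1.9, -0.4]
width: 0.0872
grip_force: 0.0
```

Run:
```python
from h import *
s=r.camera("scene"); t=r.camera("top"); crop(s,"pics/s1.png",260,100,160,120,5)
crop(t,"pics/t1.png",250,150,130,90,6)
st=r.read_state(); print(st["ee_pos"],st["joint_positions"],delta((.551,.075,.2),-1.2)); print(proj(s,(.551,.075,.108)),proj(s,st["ee_pos"]))
```

```text
[0.55126363 0.07550743 0.19373373] [ 0.42394299  0.2928801  -0.75639512  1.64510875  0.20174068  1.29492653
 -1.95794775] (array([-0.3,  0.5, -6.3]), np.float64(0.1), np.float64(-1.09))
[346.47674167 196.23419475] [349.10973579 174.79811397]
```

View pics/s1.png

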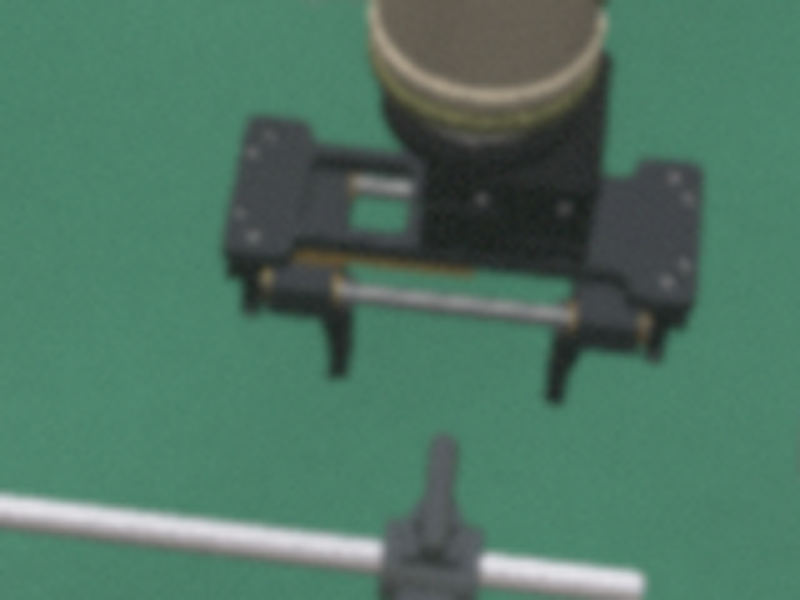

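The scene crop shows the open fingers straddling the T-bar: tips at full-image x≈328 and 371, bar centre at about (347.4,198). That matches my estimate of (0.551, 0.0755). I'll go down in two stages.

```bash
python3 -m crank '[[[0,0,40,0,1],[0,0,75,0,1],[0,0,75,0,1],[0,0,75,0,1],[0,0,75,0,1]]]'
python3 - <<'E'
from h import *
print(r.read_state()["ee_pos"],delta((.551,.0755,.088),-1.2))
E
```

```text
time: 2.85
ee_pos: [0.5534, 0.0747, 0.1282]
eef_rot: [1.0, -0.01, 0.002, 0.0]
ft_force: [0.5, 0.3, 0.0]
width: 0.0872
grip_force: 0.0
[0.55338856 0.07471003 0.12820648] (array([-2.5, -0.7, 40.2]), np.float64(0.0), np.float64(-1.2))
```

```bash
python3 -m crank '[[[-2,0,20,0,1],[-2,-1,37,0,1],[-2,-1,37,0,1],[-2,-1,37,0,1],[-2,-1,37,0,1]]]'
python3 - <<'E'
from h import *
print(delta((.551,.0755,.088),-1.2))
E
```

```text
time: 3.35
ee_pos: [0.5512, 0.076, 0.0904]
eef_rot: [1.0, -0.01, 0.001, -0.0]
ft_force: [-0.5, -0.7, -0.8]
width: 0.0875
grip_force: 0.0
(array([-0.2,  0.5,  2.4]), np.float64(0.0), np.float64(-1.18))
```

```bash
python3 -m crank '[[[0,0,3,0,1],[0,0,3,0,-1],[0,0,3,0,-1],[0,0,3,0,-1],[0,0,3,0,-1],[0,0,3,0,-1],[0,0,3,0,-1],[0,0,3,0,-1],[0,0,3,0,-1],[0,0,3,0,-1]]]' 30
python3 - <<'E'
from h import *
s=r.read_state(); print(delta((.551,.0755,.088),-1.2),s["ft_force"],s["torque"],s["width"])
E
```

```text
time: 4.35
ee_pos: [0.5501, 0.0759, 0.0855]
eef_rot: [1.0, -0.01, 0.0, 0.0]
ft_force: [-0.3, -0.3, 0.0]
width: 0.0231
grip_force: 0.0
(array([ 0.9,  0.3, -2.5]), np.float64(0.0), np.float64(-1.17)) [-0.31666332 -0.26292812  0.02413919] [-0.00864119  0.03209897  0.02310188] 0.023115987763738577
```

```bash
python3 -m crank '[[[0,0,-1.5,0,-1],[0,0,-1.5,0,-1],[0,0,-1.5,0,-1],[0,0,-1.5,0,-1],[0,0,-1.5,0,-1]]]' 30
python3 - <<'E'
from h import *
s=r.read_state(); print(delta((.551,.0755,.088),-1.2),s["ft_force"],s["torque"],s["width"])
E
```

```text
time: 4.85
ee_pos: [0.5499, 0.0773, 0.0868]
eef_rot: [1.0, -0.01, -0.0, -0.001]
ft_force: [1.7, 4.7, -3.9]
width: 0.0139
grip_force: 29.9
(array([ 1.1,  1.8, -1.2]), np.float64(0.1), np.float64(-1.09)) [ 1.68203071  4.69969724 -3.87672054] [ 0.98625432 -0.25094384  0.06090433] 0.013904772872946222
```

```bash
python3 -m crank '[[[1,-1.5,0,-6,-1],[1,-1.5,0,-12,-1],[1,-1.5,0,-18,-1],[1,-1.5,0,-24,-1],[1,-1.5,0,-30,-1],[1,-1.5,0,-36,-1],[1,-1.5,0,-42,-1],[1,-1.5,0,-48,-1],[1,-1.5,0,-52,-1],[1,-1.5,0,-52,-1],[1,-1.5,0,-52,-1],[1,-1.5,0,-52,-1]]]' 40
python3 - <<'E'
from h import *
s=r.read_state(); print(delta((.551,.0755,.088),-1.2),s["ft_force"],s["torque"],s["width"],s["joint_positions"])
t=r.camera("scene"); crop(t,"pics/s2.png",260,130,150,110,5)
E
```

```text
time: 6.05
ee_pos: [0.5509, 0.077, 0.0871]
eef_rot: [0.904, 0.428, -0.0, 0.0]
ft_force: [-3.1, -2.4, 3.5]
width: 0.0137
grip_force: 39.9
(array([-1.1,  1. , -0.9]), np.float64(51.9), np.float64(50.73)) [-3.08767987 -2.37740798  3.5121848 ] [-0.74930015  0.68886074  0.09072429] 0.013660473438747843 [ 0.50964694  0.44648258 -0.88817003  1.76434346  0.38300985  1.11500279
 -1.18874297]
```

View pics/s2.png

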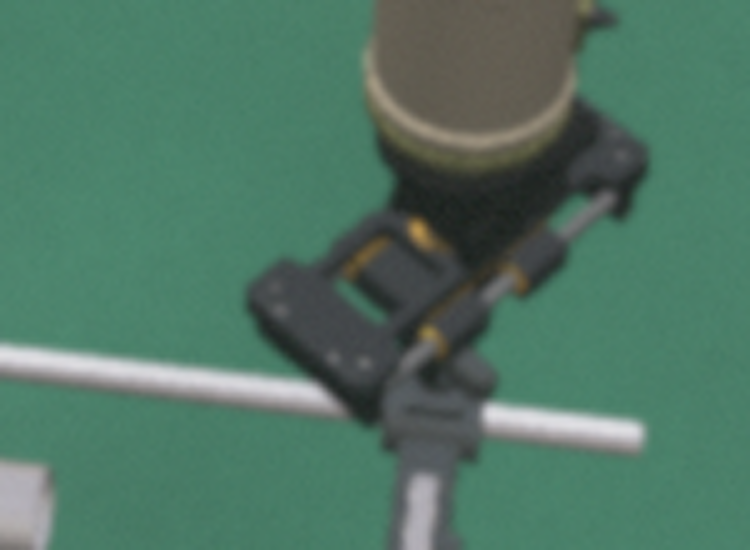

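The crop shows the T-bar turned about 50°, with the gripper still holding it. The screw is at roughly 0.9 rad, so the stop is free. I'll slide it 150 of the estimated 166 mm.

```bash
python3 -m crank '[[[-8,6.2,0,0,-1],[-20,15.5,0,0,-1],[-34,26.5,0,0,-1],[-48,37.5,0,0,-1],[-62,48.5,0,0,-1],[-76,59.5,0,0,-1],[-90,70.5,0,0,-1],[-104,81.5,0,0,-1],[-113,88.5,0,0,-1],[-118,92.5,0,0,-1],[-118,92.5,0,0,-1],[-118,92.5,0,0,-1],[-118,92.5,0,0,-1]]]'
python3 - <<'E'
from h import *
s=r.read_state(); print(delta((.551,.0755,.088),-1.2),s["ft_force"],s["torque"],s["width"])
t=r.camera("top"); s=r.camera("scene"); a=[c["image"][v:v+60,u:u+90] for c,u,v in ((t,310,150),(s,230,195))]
cv2.imwrite("pics/g1.png",cv2.resize(np.vstack(a),None,fx=5,fy=5,interpolation=cv2.INTER_CUBIC)[:,:,::-1])
E
```

```text
time: 7.4
ee_pos: [0.5479, -0.0735, 0.087]
eef_rot: [0.903, 0.429, -0.001, 0.0]
ft_force: [-5.3, -3.6, 4.2]
width: 0.014
grip_force: 39.9
(array([117.4, -91.8,  -1.1]), np.float64(52.0), np.float64(50.77)) [-5.26976724 -3.63315317  4.18814449] [-0.718126    1.03650012  0.0211028 ] 0.013992079172018348
```

View pics/g1.png

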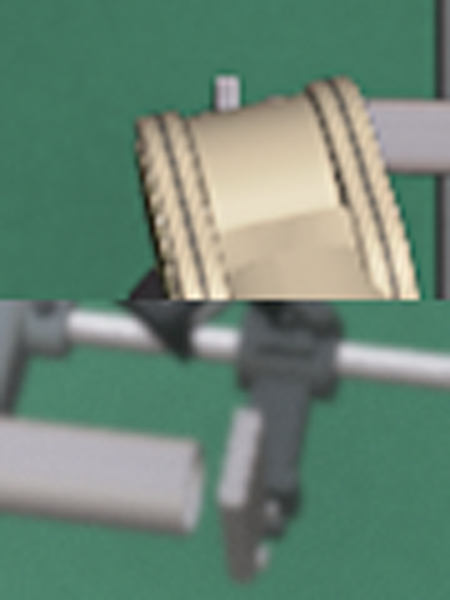

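The top half of the picture is mostly hidden by the arm. In the scene half, the pipe end's outline is at about (270.6,231), and the plate's top edge facing the pipe runs from (277,217) to (274.4,235).

Run:
```python
from h import *
s=r.camera("scene")
a=onz(s,277,217,.12);b=onz(s,274.4,235,.12);print(a,b)
for v,z in((230,.0825),): p=onz(s,270.6,v,z);print(p)
# project pipe-end circle for guessed end y, compare rightmost u
for y in (-.106,-.102,-.098,-.094):
    q=np.array([proj(s,(.656+.0225*np.cos(t),y,.0825+.0225*np.sin(t))) for t in np.linspace(0,6.28,60)]); print(y,q.min(0),q.max(0))
f=r.read_state(); print(f["ee_pos"][1]-.006-.0023, f["ft_force"])
```

```text
[ 0.63622028 -0.07846427  0.12      ] [ 0.68352163 -0.07643292  0.12      ]
[ 0.65089356 -0.09368375  0.0825    ]
-0.106 [263.06771198 221.76211514] [266.91154588 240.90769184]
-0.102 [264.78549796 221.94131885] [268.56885965 241.09088608]
-0.098 [266.50399386 222.12059531] [270.22692073 241.27415475]
-0.094 [268.22320011 222.29994458] [271.88755016 241.45749788]
-0.08173761429839536 [-5.49112444 -2.77721156  4.42039584]
```

```bash
python3 -m crank '[[[-4,3.1,0,0,-1],[-9.4,7.4,0,0,-1],[-9.4,7.4,0,0,-1],[-9.4,7.4,0,0,-1],[-9.4,7.4,0,0,-1]]]'; python3 -m crank '[[[-0.8,0.6,0,0,-1],[-0.8,0.6,0,0,-1],[-0.8,0.6,0,0,-1]]]';python3 -m crank '[[[-0.8,0.6,0,0,-1],[-0.8,0.6,0,0,-1],[-0.8,0.6,0,0,-1]]]'
```

```text
time: 8.05
ee_pos: [0.5477, -0.0848, 0.087]
eef_rot: [0.903, 0.429, -0.0, -0.0]
ft_force: [-5.8, -0.6, 3.6]
width: 0.0137
grip_force: 39.9
time: 8.35
ee_pos: [0.5476, -0.0849, 0.087]
eef_rot: [0.903, 0.429, -0.0, -0.001]
ft_force: [-5.5, 1.8, 5.7]
width: 0.0133
grip_force: 39.9
time: 8.65
ee_pos: [0.5476, -0.0856, 0.087]
eef_rot: [0.903, 0.429, -0.0, -0.001]
ft_force: [-4.7, 2.1, 4.7]
width: 0.0138
grip_force: 39.9
```

```bash
for i in 1 2; do python3 -m crank '[[[-0.8,0.6,0,0,-1],[-0.8,0.6,0,0,-1],[-0.8,0.6,0,0,-1]]]' | egrep 'ee_pos|ft'; done
```

```text
ee_pos: [0.5476, -0.0866, 0.087]
ft_force: [-5.5, 3.2, 3.2]
ee_pos: [0.5476, -0.0876, 0.087]
ft_force: [-6.0, 3.5, 3.7]
```

```bash
python3 -m crank '[[[-0.8,0.6,0,0,-1],[-0.8,0.6,0,0,-1],[-0.8,0.6,0,0,-1]]]' | egrep 'ee_pos|ft'
python3 - <<'E'
from h import *
s=r.camera("scene"); crop(s,"pics/g2.png",240,190,80,60,8); print(r.read_state()["ft_force"])
E
```

```text
ee_pos: [0.5476, -0.0886, 0.087]
ft_force: [-5.2, 2.9, 3.8]
[-5.81846707  2.4275124   4.06161177]
```

View pics/g2.png

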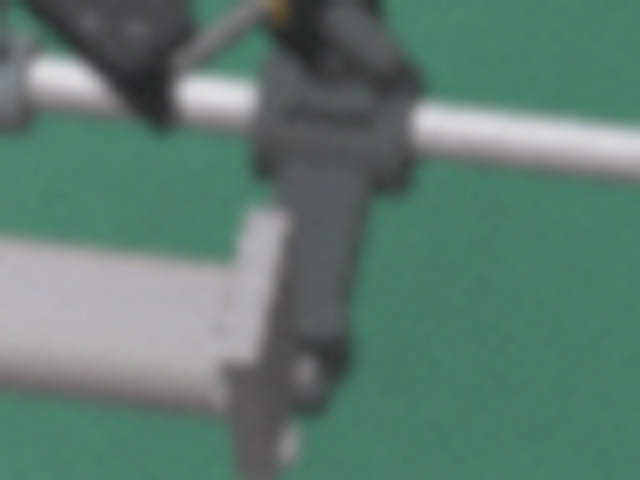

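The plate's top corner at about (269,235) nearly overlaps the pipe end, with only a few mm left. The force is still just sliding friction (about 3 N), so I'll keep going in 1 mm steps.

```bash
python3 -m crank '[[[-0.8,0.6,0,0,-1],[-0.8,0.6,0,0,-1],[-0.8,0.6,0,0,-1]]]' | egrep 'ee_pos|ft'; python3 -m crank '[[[-0.8,0.6,0,0,-1],[-0.8,0.6,0,0,-1],[-0.8,0.6,0,0,-1]]]' | egrep 'ee_pos|ft'
```

```text
ee_pos: [0.5476, -0.0896, 0.0871]
ft_force: [-5.4, 3.0, 3.4]
ee_pos: [0.5475, -0.0906, 0.0871]
ft_force: [-4.9, 2.9, 3.3]
```

```bash
python3 -m crank '[[[-0.8,0.6,0,0,-1],[-0.8,0.6,0,0,-1],[-0.8,0.6,0,0,-1]]]' | egrep 'ee_pos|ft'
```

```text
ee_pos: [0.5475, -0.0915, 0.0871]
ft_force: [-3.9, 2.3, 3.7]
```

```bash
python3 -m crank '[[[-0.8,0.6,0,0,-1],[-0.8,0.6,0,0,-1],[-0.8,0.6,0,0,-1]]]' | egrep 'time|ee_pos|ft'
```

```text
time: 10.8
ee_pos: [0.5475, -0.0916, 0.087]
ft_force: [-4.1, 5.2, 3.7]
```

```bash
python3 -m crank '[[[-0.8,0.6,0,0,-1],[-0.8,0.6,0,0,-1],[-0.8,0.6,0,0,-1]]]' | egrep 'ee_pos|ft'
```

```text
ee_pos: [0.5475, -0.0917, 0.0871]
ft_force: [-4.8, 8.3, 3.6]
```

Contact: y has stopped at -0.0916 and the force is rising to about 8 N. I'll ease off 0.5 mm of command and start tightening.

```bash
python3 -m crank '[[[0.4,-0.3,0,4,-1],[0.4,-0.3,0,8,-1],[0.4,-0.3,0,12,-1],[0.4,-0.3,0,16,-1],[0.4,-0.3,0,16,-1]]]' 60; python3 -c "
from h import *;print(delta((.5475,-.0917,.087),-1.2),r.read_state()['torque'])"
```

```text
time: 11.6
ee_pos: [0.5471, -0.0913, 0.0869]
eef_rot: [0.954, 0.299, -0.0, -0.002]
ft_force: [-6.6, 7.3, 4.1]
width: 0.0136
grip_force: 60.0
(array([ 0.1,  0.6, -0.1]), np.float64(36.0), np.float64(34.8)) [ 1.48771849  1.38592551 -0.01278533]
```

```bash
python3 -m crank '[[[0,0,0,5,-1],[0,0,0,10,-1],[0,0,0,15,-1],[0,0,0,20,-1],[0,0,0,25,-1],[0,0,0,30,-1],[0,0,0,30,-1]]]'; python3 -c "
from h import *;print(delta((.5475,-.0917,.087),-1.2),r.read_state()['torque'],r.read_state()['joint_positions'])"
```

```text
time: 12.3
ee_pos: [0.5467, -0.0902, 0.0868]
eef_rot: [0.999, 0.042, -0.001, -0.002]
ft_force: [-8.3, 11.1, 5.3]
width: 0.0136
grip_force: 60.0
(array([ 0.6,  1.5, -0.2]), np.float64(6.0), np.float64(4.83)) [2.18794758 1.84925138 0.17166221] [ 0.67417757  0.38526803 -0.70297724  1.77467178  0.27398444  1.08507511
 -1.60906443]
```

```bash
python3 -m crank '[[[0,-2,0,3,-1],[0,-2,0,6,-1],[0,-2,0,9,-1],[0,-2,0,12,-1],[0,-2,0,12,-1],[0,-2,0,12,-1]]]'; python3 -c "
from h import *;print(delta((.5475,-.0917,.087),-1.2),r.read_state()['torque'])"
```

```text
time: 12.9
ee_pos: [0.5467, -0.0898, 0.0868]
eef_rot: [0.998, -0.061, -0.001, -0.001]
ft_force: [-7.3, 4.9, 5.1]
width: 0.0143
grip_force: 65.2
(array([ 1. ,  1.8, -0.2]), np.float64(-5.7), np.float64(-6.94)) [1.06860233 1.59487788 1.58538478]
```

The moment has jumped to 1.6 N m with the tool 5.7° past square, so the screw is against its end stop. I'll ease the twist and open the gripper.

```bash
python3 -m crank '[[[-1.5,-1,0,-2,-1],[-2,-1.5,0,-3.5,-1],[-2,-1.5,0,-3.5,-1],[-2,-1.5,0,-3.5,0.2],[-2,-1.5,0,-3.5,0.2],[-2,-1.5,0,-3.5,0.2],[-2,-1.5,0,-3.5,0.2],[-2,-1.5,0,-3.5,0.2],[-2,-1.5,0,-3.5,0.2]]]'; python3 -m crank '[[[0,0,0,0,0.2],[0,0,0,0,0.2],[0,0,-30,0,0.2],[0,0,-80,0,0.2],[0,0,-130,0,0.2],[0,0,-180,0,0.2],[-50,0,-200,0,0.2],[-100,0,-200,0,0.2],[-130,0,-200,0,0.2],[-130,0,-200,0,0.2],[-130,0,-200,0,0.2]]]'
python3 - <<'E'
from h import *
t=r.camera("top"); s=r.camera("scene"); a=[c["image"][v:v+60,u:u+110] for c,u,v in ((t,310,155),(s,220,180))]
cv2.imwrite("pics/e1.png",cv2.resize(np.vstack(a),None,fx=5,fy=5,interpolation=cv2.INTER_CUBIC)[:,:,::-1])
E
```

```text
time: 13.8
ee_pos: [0.5458, -0.0904, 0.0871]
eef_rot: [0.999, -0.032, 0.0, 0.0]
ft_force: [-0.5, -0.1, -0.2]
width: 0.0496
grip_force: 0.0
time: 14.9
ee_pos: [0.416, -0.0823, 0.2875]
eef_rot: [0.999, -0.032, 0.001, 0.001]
ft_force: [0.6, 0.4, -0.3]
width: 0.0522
grip_force: 0.0
```

View pics/e1.png

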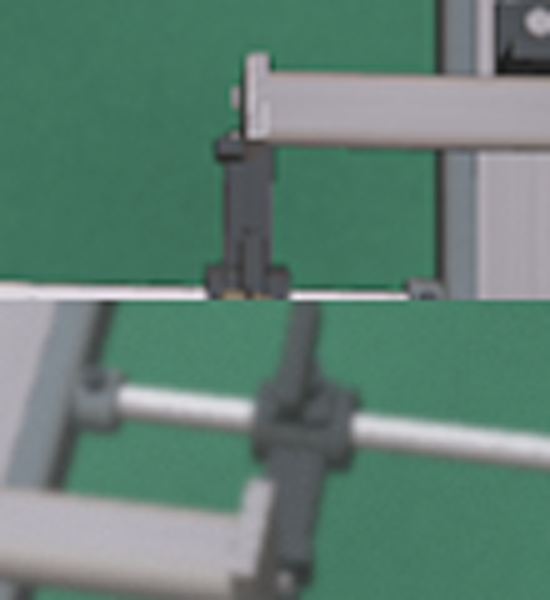

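The plate meets the pipe end at about (362,175) in the top view, the T-bar lies across the rod, and the gripper is clear.

```bash
python3 -c "
from bench import r
print(r.close_job())"
```

```text
the job is handed in; nothing more can be done
None
```

The job is handed in at about 15 s: the stop's plate touches the pipe end (at most about 11 N at the wrist, under the 18 N slip limit), the set screw is tight against its end stop, and the arm is clear of everything.

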